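# Open the cap press and take out the capped bottle

### The job

A finished bottle is standing in the cap press. Lift the drop guard by the ball knob of its lift bar and hook the bar's slot over the pin in the notch of the keeper, so that the guard hangs open by itself; then draw the bottle slide fully out by its grip and stand the bottle upright on the floor of the green crate with the others. Leave the guard hooked up and the slide out; do not let the guard fall or drop the bottle, and leave the other bottles standing where they are.

Things in the scene. Friction and masses are not known exactly. Their poses are not given: they have to be found in the camera images.
- cap_press: Bench-top cap press, fixed, 300 x 240 mm, 326 mm high. Origin: on the table at its middle; x from front to back, z up: guard, lift bar and slide are at its front, -x. Clear fixed sides; guard plane x = -75 mm; channels at y = +-106 mm, 265 mm high, tied by a header bar (front face x = -93, 237 to 261 high). Air cylinder and its square caps: x from -51 to 11 mm, up to 326.
- guard (a joint): Drop guard, a clear panel in a steel frame 194 mm wide, 105 mm high, rails 12 mm thick; slides straight up. Value in m: 0 shut (lower edge 58 mm above the table), 0.125 at its top stop, about 0.106 when hung on the keeper pin. With its bar it weighs 0.4 to 0.8 kg; it falls shut when let go.
- lift_bar (a joint): Slotted lift bar, flat steel 8 mm thick, hinged in front of the guard's lower rail. Value in rad: 0 upright, positive leaning forward (top towards the press's -x); it falls forward by itself to its stop at 0.6 and swings back freely to -0.1. To hook: guard up at 0.118 to 0.125, swing the bar upright so that the pin enters the slot's mouth, then lower 12 to 19 mm until the slot hangs on the pin.
- bar_slot (a point): Where the keeper pin's axis lies in the bar's slot when hooked: 75 mm from the pivot along the bar. The slot is 12 mm wide, 6 either side of the bar's centre line, closed at 79 mm from the pivot; its mouth opens to the rear (towards the press) from 40 to 67 mm; a tooth behind it (67 to 79 mm) keeps the pin in. Rear edge 17 mm behind the centre line. Turns with the bar.
- bar_pivot (a point): Pivot of the lift bar, on the guard (moves with it): in the press's frame x = -115 mm, y = 0, height 70 mm when the guard is shut. The pivot's axis is the press's y axis.
- bar_knob (a point): Centre of the black ball knob, 30 mm across, at the top of the lift bar, 135 mm from the pivot. Turns with the bar. About 181 mm above the table with the guard shut and the bar leaning forward, 311 mm when hooked. Gripped firmly, the bar hardly turns in the fingers: turn the gripper with the bar.
- keeper_pin (a point): Middle of the fixed keeper pin: level, 8 mm thick, along the press's y, across the notch (18 mm wide) between two cheek plates on the header (22 mm high, 26 mm over both, reaching 8 mm in front of the pin). In the press's frame x = -115 mm, y = 0, height 251 mm: straight above the bar's pivot.
- bottle_slide (a joint): Bottle slide, a steel tongue 70 mm wide, top 40 mm above the table, that carries the bottle in and out under the guard. Value in m: 0 in, 0.19 fully out towards the press's -x. About 2 N of friction and some damping; it stays where it is left.
- bottle: The finished bottle: white, 46 mm across, 95 mm high, 0.08 to 0.17 kg, round black cap 34 mm across from 75 to 95 mm above its foot, shoulder from 56 to 70. Origin: centre of its foot; z up. It stands in a nest hole of the slide (48 mm across, 12 mm deep), foot 40 mm above the table, 200 mm behind the slide's grip.
- slide_grip (a point): Middle of the slide's grip: a level round bar 10 mm thick and 64 mm long along the press's y, 82 mm above the table, on two posts at the front end of the tongue (x = -220 mm in the press's frame when in); it moves with the slide.
- crate: Low green slatted crate, 300 (x) x 200 (y) x 70 mm, walls 6 mm, floor 6 mm thick, fixed. Origin: on the table under its middle; x along its length, x pointing away from the robot. The -x half is free; the other bottles stand in the +x half.
- crate_bottle_1: A bottle like the finished one, standing in the crate; origin at its foot.
- crate_bottle_2: Another such bottle in the crate; origin at its foot.
- empty_1: An empty uncapped bottle, 46 mm across and 91 mm high, on the table beyond the slide; origin at its foot.
- empty_2: Another empty uncapped bottle on the table; origin at its foot.

How it is judged:
On the way, in this order (a step that is already met when the one before it is completed fails the run):
1. the guard hangs open on the keeper, its bar hooked over the pin and let go (value of joint guard between 0.098 and 0.114 m and value of joint lift_bar below 0.12 rad and contact force between the fingers and cap_press below 0.1 N), for 0.3 s.
2. the slide is fully out with the bottle standing on it, the guard still hooked up (value of joint bottle_slide above 0.178 m and value of joint guard above 0.098 m and x of bottle in the frame of slide_grip between 0.185 and 0.215 m and angle between bottle's own z axis and vertical below 0.15 rad), for 0.2 s.
At the end, for the whole second after the job is handed in: The guard hangs on its hooked bar (guard 0.098 to 0.114 m up, bar within 0.12 rad of upright), the slide is still out (beyond 0.17 m), and the bottle stands upright (within 0.1 rad) and still on the floor of the crate (value of joint guard between 0.098 and 0.114 m and value of joint lift_bar below 0.12 rad and value of joint bottle_slide above 0.17 m and x of bottle in the frame of crate between -0.144 and 0.144 m and y of bottle in the frame of crate between -0.094 and 0.094 m and z of bottle in the frame of crate between 0.002 and 0.012 m and angle between bottle's own z axis and vertical below 0.1 rad and linear speed of bottle below 0.02 m/s); the robot touches nothing.
It fails at once if the guard falls (faster than 0.5 m/s downward) (velocity of joint guard below -0.5 m/s).
It fails at once if the bottle is dropped (falls free faster than 0.5 m/s) (linear speed of bottle above 0.5 m/s and contact force between the fingers and bottle below 0.1 N).
It fails at once if the bottle is dragged against the guard (over 5 N) (contact force between bottle and guard above 5 N).
It fails at once if another bottle is tipped over or shoved more than 30 mm (distance of any of crate_bottle_1, crate_bottle_2, empty_1, empty_2 from where it was at the start of the episode above 0.03 m or angle between any of crate_bottle_1, crate_bottle_2, empty_1, empty_2's own z axis and vertical above 0.6 rad).
It also fails if it takes over 70 s, if anything falls off the work surface, if the arm or the gripper's body presses on something with over 40 N, if the wrist force passes 120 N, or if a joint passes its speed limit or range.

### The arm

A 6-joint arm with a two-finger parallel gripper is mounted at the origin on the work surface. World frame = base frame: x ahead of the robot, y to its left, z up, the work surface at z = 0. Lengths are in m, angles in rad, forces in N, time in s.
With the tool pointing down it reaches from about 0.4 to 0.825 m from the base axis. Payload 7 kg.
Tool frame: the origin (TCP) lies midway between the tips of the shut fingers; the grasp point (between the pads) lies 19 mm behind it; z points along the fingers, y is the line along which they close (so a half turn about z gives the same grasp; the last joint's range is limited). The gripper opens to 85 mm and grips with 20 to 120 N. Pads are 22 mm wide; open, the fingers measure 114 mm over their backs; the gripper's body (76 mm by 85 mm) begins 54 mm behind the grasp point. The pads swing forward as they close: fully open they stand 13 mm farther back than shut.
Start: joints at [-0.922, 0.359, 0.012, 0, -1.224, -0.288], TCP at [0.238, -0.632, 0.231] pointing down, gripper open.
Joint ranges: [-3.07, 3.07], [-1.43, 2.12], [-1.02, 1.25], [-3.03, 1.67], [-3.05, -0], [-3.03, 3.03]. Speed limits (rad/s): [2.39, 2.39, 3.01, 3.14, 3.14, 3.14].

### API

Orientations are given as a 3x3 rotation matrix whose columns are the frame's x, y, z axes.
In Python, from bench import env gives the robot as it stands.
- The arm moves only by the tool apply_moves, never from a script. Its arguments are lists of equal length, an entry for each row: "delta_pos": the shift along the tool's x, y, z in mm, a list of three; "twist": the turn, a rotation vector about the tool's x, y, z in degrees, a list of three. A call has 1 to 5 rows; each row shifts and turns the commanded pose from where the row before left it, along the tool's axes as they then stand; what a row does not reach is not made up. A row lasts 1/10 s, in which the tool goes at most 50 mm and 8.59 degrees, less where a joint would pass 70% of its speed; a pose out of reach is approached as far as the arm can. A call with a gripper value outside its range is refused whole. "hand" is the closure, from 0 (fully open) to 1 (shut), set as the call begins (left out, the last holds). The fingers move at their own pace and stop on an object; "grip_force" is the grip in N (left out, the last holds). Time passes only in rows, so rows that do not move let the fingers close. It gives the time, the measured TCP pose, the force, the opening and the grip force at its end, in the units of the state.
- env.get_obs(): the state, without advancing time (a new reading comes with each control period).
- env.camera(name): name is "scene" or "top" or "wrist"; returns a dict with "frame" (420x560x3 uint8, red, green, blue), "range_z" (420x560 float32, m along the optical axis (not along the pixel's ray), 0 where there is no reading), "camera_matrix" (3x3 intrinsics, pixels), "D" ([k1, k2, p1, p2, k3] as OpenCV has them; the pictures are not rectified), "R" (3x3) and "t" (3): a world point X has camera coordinates R X + t; the wrist camera has in their place "T_tool_cam" (4x4, takes a point from camera to tool coordinates, whose origin is the TCP and whose axes are the flange's). Camera axes: x right, y down, z forward; pixel columns grow to the right and rows downward; lengths in m; the calibration is good to about 2 mm. A picture is of the moment at which its call begins: read the wrist's pose just before it.
- env.close_job(): hands the job in; it is judged then, once.
Trained networks look in the newest picture that a camera, given by its name, has taken for a name from the list of things; names that differ only in an ending like _2 or _b are one class to them, and where a whole thing is asked for, a point or a joint stands for the part that bears it (a point fixed in the world has none). Each returns a list of dicts, best first, with "confidence" (0 to 1); they miss things now and then, are a little off and sometimes report something else, mostly with a low value. They report only what shows in the picture. A call takes as long as a camera call.
- env.trace(camera, label): "mask" (420x560 bool, what is visible of it) and "box" ([left, top, right, bottom] in pixels, round what is visible of it).
The state is a dict: "time_s": time; "q": joint angles; "dq": joint speeds; "joint_torque": joint torques, N m; "tcp_pos": TCP position; "tcp_rot": TCP orientation; "force": force on the tool from outside, world axes, zero at the start; "wrist_torque": the same for the moment, N m; "width": opening from 0.0 (shut) to 1.0 (fully open); "grasp_force": force on a finger pad.
Only numpy, scipy, OpenCV 4.12 (cv2) and the standard library are available. Lean on these libraries where they do the work, as an engineer would, in place of code of your own. Each camera call takes 0.05 s, during which the arm holds its last target. There are 200 camera calls.

## Working session

There is one attempt and no reset: what is moved stays moved. The work goes in short steps, Python scripts to look and compute and a tool call to move; the robot and the scene stay as the last step left them, time stands still between calls to the robot, and variables do not carry over. Pictures are saved under pics/ and viewed, at most 10 in all, crops included, and the job is handed in when it is done.

Besides the shell and the picture viewer there is one more tool, called after "Request:" as name(argument=value, ...) on one line, values as JSON. apply_moves: Moves the arm, as the interface text tells. Its arguments: {"type":"object","properties":{"delta_pos":{"type":"array","items":{"type":"array","items":{"type":"number"}}},"twist":{"type":"array","items":{"type":"array","items":{"type":"number"}}},"hand":{"type":"number"},"grip_force":{"type":"number"}},"required":["delta_pos","twist"]}

```bash
mkdir -p pics; cat > h.py <<'E'
import numpy as np, cv2
from bench import env
def pts(c,mask=None,R=None,t=None):
    K=c["camera_matrix"];D=np.array(c["D"],float);z=c["range_z"]
    m=(z>0) if mask is None else (mask&(z>0))
    v,u=np.nonzero(m)
    n=cv2.undistortPoints(np.stack([u,v],1).astype(np.float64)[:,None],K,D)[:,0]
    P=np.c_[n,np.ones(len(n))]*z[v,u][:,None]
    R=c["R"];t=np.array(c["t"]).ravel()
    return (P-t)@R, u, v
E
cat > a.py <<'E'
from h import *
o=env.get_obs();print(o["tcp_pos"],o["tcp_rot"],o["time_s"],o["width"])
for n in ["scene","top"]:
    c=env.camera(n);np.savez(f"{n}.npz",**{k:np.array(v) for k,v in c.items()})
    cv2.imwrite(f"pics/{n}0.png",c["frame"][...,::-1])
    for l in ["cap_press","bar_knob","slide_grip","guard","bottle","crate","crate_bottle_1","empty_1","lift_bar","bottle_slide"]:
        for r in env.trace(n,l)[:4]:
            m=r["mask"]
            if r["confidence"]<.3 or m.sum()<5: continue
            P,u,v=pts(c,m)
            print(n,l,round(r["confidence"],2),np.round(r["box"]),m.sum(),np.round(np.median(P,0),3),"lo",np.round(np.percentile(P,2,axis=0),3),"hi",np.round(np.percentile(P,98,axis=0),3))
E
python3 a.py
```

```text
[ 0.23810837 -0.63110034  0.23038026] [[-9.35657933e-01 -3.52907533e-01 -7.10844935e-04]
 [-3.52908220e-01  9.35656777e-01  1.47795760e-03]
 [ 1.43524508e-04  1.63372578e-03 -9.99998655e-01]] 0.0 0.9983748664657995
scene cap_press 0.8 [ 75.  72. 252. 213.] 16424 [ 0.579 -0.26   0.181] lo [ 0.418 -0.411  0.02 ] hi [ 0.662 -0.097  0.326]
scene bar_knob 0.89 [199. 125. 232. 169.] 465 [ 0.506 -0.135  0.14 ] lo [ 0.474 -0.188  0.051] hi [ 0.515 -0.095  0.196]
scene bar_knob 0.47 [401. 244. 424. 282.] 494 [0.704 0.365 0.075] lo [0.677 0.347 0.013] hi [0.714 0.389 0.102]
scene slide_grip 0.6 [189. 154. 248. 186.] 1079 [ 0.51  -0.126  0.041] lo [ 0.465 -0.213  0.036] hi [ 0.544 -0.064  0.087]
scene slide_grip 0.3 [178. 117. 235. 181.] 1335 [ 0.507 -0.211  0.117] lo [ 0.423 -0.237  0.042] hi [ 0.573 -0.099  0.195]
scene guard 0.87 [178. 119. 234. 184.] 1226 [ 0.507 -0.211  0.116] lo [ 0.432 -0.235  0.062] hi [ 0.57  -0.099  0.194]
scene bottle 0.75 [ 74.  73. 251. 211.] 16147 [ 0.58  -0.259  0.184] lo [ 0.42  -0.407  0.025] hi [ 0.661 -0.097  0.326]
scene crate 0.67 [344. 166. 438. 290.] 9283
[... 1813 characters left out ...]
6]
top empty_1 0.65 [343. 218. 407. 296.] 1023 [ 0.505 -0.204  0.115] lo [ 0.428 -0.231  0.039] hi [ 0.605 -0.095  0.244]
top empty_1 0.52 [266. 140. 279. 164.] 283 [0.78  0.079 0.066] lo [0.763 0.059 0.005] hi [0.805 0.1   0.096]
top lift_bar 0.61 [296. 137. 311. 159.] 289 [0.795 0.006 0.066] lo [ 0.779 -0.016  0.006] hi [0.821 0.027 0.096]
top lift_bar 0.55 [346. 256. 383. 272.] 218 [ 0.501 -0.115  0.187] lo [ 0.484 -0.187  0.073] hi [ 0.513 -0.092  0.201]
top bottle_slide 0.82 [326. 232. 418. 282.] 1418 [ 0.506 -0.14   0.042] lo [ 0.461 -0.268  0.034] hi [ 0.554 -0.063  0.089]
top bottle_slide 0.68 [189. 175. 215. 200.] 310 [0.685 0.263 0.088] lo [0.667 0.247 0.008] hi [0.708 0.286 0.106]
```

```bash
cat > b.py <<'E'
from h import *
a=[]
for n in ["scene","top"]:
    c=dict(np.load(f"{n}.npz"));P,u,v=pts(c)
    im=c["frame"][...,::-1]
    a.append(cv2.resize(im[60:310,60:300] if n=="scene" else im[120:320,300:530],(400,417 if n=="scene" else 348)))
    # regions
    def fit(m,name):
        Q=P[m]
        if len(Q)<8: print(n,name,"few");return
        xy=Q[:,:2];mu=xy.mean(0);w,V=np.linalg.eigh(np.cov(xy.T))
        r=cv2.minAreaRect(xy.astype(np.float32)*1000)
        print(n,name,len(Q),Q.mean(0).round(4),"axis",np.degrees(np.arctan2(V[1,1],V[0,1])).round(2),"rect",np.round(r[0],1),np.round(r[1],1),round(r[2],2))
    inb=(P[:,0]>.35)&(P[:,0]<.72)&(P[:,1]>-.45)&(P[:,1]<0)
    fit(inb&(P[:,2]>.318)&(P[:,2]<.335),"cyltop")
    fit(inb&(P[:,2]>.258)&(P[:,2]<.272)&(P[:,1]>-.26),"channels/header")
    fit(inb&(P[:,2]>.255)&(P[:,2]<.275),"z265all")
    fit(inb&(P[:,2]>.078)&(P[:,2]<.095)&(P[:,1]>-.1),"grip")
    k=inb&(P[:,2]>.165)&(P[:,2]<.205)&(P[:,1]>-.13)
    fit(k,"knob")
    Q=P[k]
    from scipy.optimize import least_squares
    s=least_squares(lambda p:np.linalg.norm(Q-p,axis=1)-.015,np.median(Q,0)-[0,0,.01],loss="soft_l1",f_scale=.002);print("sphere",s.x.round(4))
    K=(P[:,0]>.4)&(P[:,0]<.75)&(P[:,1]>.2)&(P[:,1]<.44)&(P[:,2]>.06)&(P[:,2]<.078)
    fit(K,"craterim")
h=max(x.shape[0] for x in a)
cv2.imwrite("pics/ab.png",np.hstack([np.pad(x,((0,h-x.shape[0]),(0,0),(0,0))) for x in a]))
E
python3 b.py
```

```text
scene cyltop 608 [ 0.5352 -0.2815  0.3251] axis 94.81 rect [ 538.8 -324.1] [ 65.8 167. ] 9.39
scene channels/header 578 [ 0.5289 -0.2122  0.2623] axis -169.29 rect [ 518.6 -214.7] [ 88.4 231.2] 88.59
scene z265all 1018 [ 0.5407 -0.257   0.2628] axis 106.48 rect [ 504.6 -272.5] [242.  220.6] 75.72
scene grip 75 [ 0.4935 -0.0773  0.086 ] axis -169.49 rect [490.  -78.5] [67.  10.3] 10.96
scene knob 135 [ 0.5026 -0.1062  0.1864] axis 95.06 rect [ 501.2 -108.1] [23.1 34.5] 24.52
sphere [ 0.4961 -0.1074  0.1815]
scene craterim 2447 [0.6132 0.3231 0.0687] axis 179.53 rect [579.5 316.2] [315.9 210.4] 0.57
top cyltop 1005 [ 0.5295 -0.2803  0.3265] axis 97.44 rect [ 538.4 -322.4] [ 62.  167.3] 11.4
top channels/header 750 [ 0.5136 -0.2093  0.2635] axis -168.86 rect [ 516.2 -212.1] [227.4  84.3] 10.44
top z265all 925 [ 0.518  -0.2246  0.2631] axis -171.82 rect [ 503.8 -271.5] [235.4 216.6] 76.12
top grip 102 [ 0.4887 -0.0761  0.087 ] axis -168.8 rect [489.2 -76.1] [63.6  9.8] 11.79
top knob 138 [ 0.4955 -0.1045  0.1914] axis 103.21 rect [ 496.2 -106. ] [27.4 33.9] 44.89
sphere [ 0.4947 -0.1053  0.183 ]
top craterim 2017 [0.5841 0.3195 0.0707] axis 178.98 rect [577.9 318.4] [310.5 212. ] 0.49
```

View pics/ab.png

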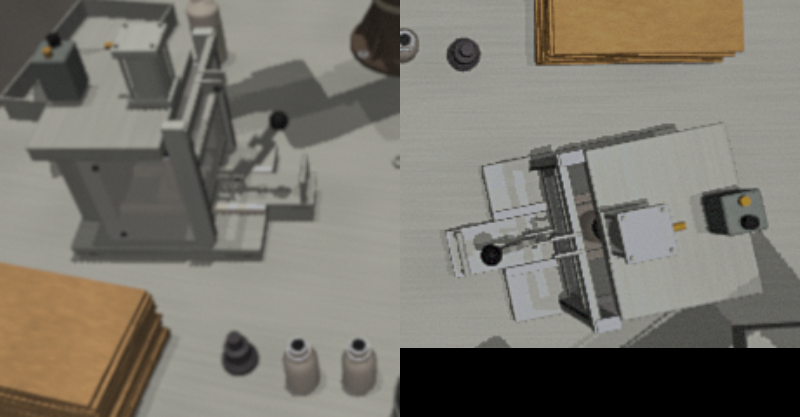

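View pics/scene0.png

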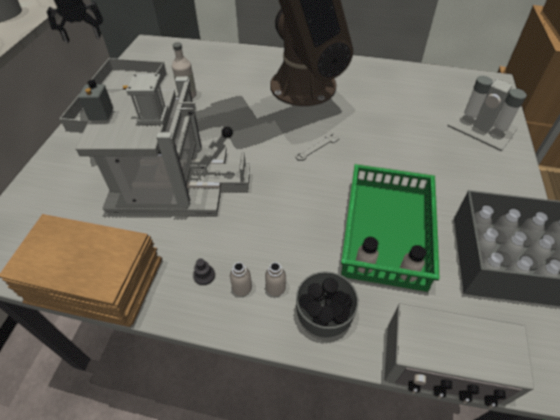

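```bash
cat > plan.py <<'E'
from h import *
from scipy.spatial.transform import Rotation as Ro, Slerp
A=np.radians(11.0)
px=np.array([np.sin(A),-np.cos(A),0]);py=np.array([np.cos(A),np.sin(A),0]);ez=np.array([0,0,1.])
O=np.array([.5319,-.2932,0])
W=lambda x,y,z:O+px*x+py*y+ez*z
P=lambda w:np.array([(w-O)@px,(w-O)@py,w[2]])
def Rt(th,sg=-1):   # tool z against bar leaning by th
    z=np.sin(th)*px-np.cos(th)*ez; y=sg*py
    return np.c_[np.cross(y,z),y,z]
def rows(wps,cur=None,step=45,turn=8.):
    """wps: list of (R,p[,step]); prints rows of 5 from the measured pose"""
    o=env.get_obs()
    R,p=(np.array(o["tcp_rot"]),np.array(o["tcp_pos"])) if cur is None else cur
    out=[]
    for w in wps:
        Rg,pg=w[0],w[1];st=w[2] if len(w)>2 else step
        R0,p0=R.copy(),p.copy();ang=np.degrees(Ro.from_matrix(R0.T@Rg).magnitude())
        n=max(1,int(np.ceil(max(np.linalg.norm(pg-p0)*1000/st,ang/turn))))
        sl=Slerp([0,1],Ro.from_matrix([R0,Rg]))
        for i in range(1,n+1):
            q=p0+(pg-p0)*i/n
            d=np.round(R.T@(q-p)*1000,1);t=np.round(np.degrees(Ro.from_matrix(R.T@sl(i/n).as_matrix()).as_rotvec()),1)
            p=p+R@d/1000;R=R@Ro.from_rotvec(np.radians(t)).as_matrix()
            out.append((d.tolist(),t.tolist()))
        print("wp",np.round(pg,3),n)
    for i in range(0,len(out),5):
        print([a for a,b in out[i:i+5]],[b for a,b in out[i:i+5]])
    return R,p
def state():
    o=env.get_obs();print("t",round(o["time_s"],2),"tcp",np.round(o["tcp_pos"],4),"press",np.round(P(np.array(o["tcp_pos"])),4),"rotz",np.round(np.array(o["tcp_rot"])[:,2],3),"y",np.round(np.array(o["tcp_rot"])[:,1],3),"F",np.round(o["force"],1),"w",round(o["width"],3),"g",np.round(o["grasp_force"],1),"q",np.round(o["q"],2))
def bd(th): return -np.sin(th)*px+np.cos(th)*ez
E
python3 - <<'E'
from plan import *
k=W(-.1912,0,.1814);print(k)
s=env.get_obs();p0=np.array(s["tcp_pos"]);R0=np.array(s["tcp_rot"])
rows([(Ro.from_matrix(R0).as_matrix(),p0+[.02,.05,.17]),(Rt(.2),np.array([.45,-.15,.42])),(Rt(.6),k+bd(.6)*.075)])
E
```

```text
[ 0.49541732 -0.10551288  0.1814    ]
wp [ 0.258 -0.582  0.401] 4
wp [ 0.45 -0.15  0.42] 11
wp [ 0.487 -0.064  0.243] 5
[[-9.1, 9.9, -42.5], [-9.1, 10.0, -42.5], [-9.1, 9.9, -42.5], [-9.1, 9.9, -42.5], [-30.2, 30.6, -1.7]] [[-0.0, 0.0, 0.0], [-0.0, 0.0, 0.0], [-0.0, 0.0, 0.0], [-0.0, 0.0, 0.0], [0.7, 0.9, -7.3]]
[[-33.7, 26.4, -2.6], [-36.8, 21.9, -3.3], [-39.2, 17.1, -4.3], [-41.0, 11.9, -5.0], [-42.0, 6.5, -5.7]] [[0.8, 0.8, -7.3], [0.7, 0.9, -7.2], [0.7, 0.9, -7.3], [0.8, 0.8, -7.3], [0.7, 0.9, -7.3]]
[[-42.5, 1.1, -6.5], [-42.2, -4.3, -7.0], [-41.1, -9.8, -7.6], [-39.5, -15.0, -8.0], [-37.1, -19.9, -8.4]] [[0.7, 0.8, -7.2], [0.7, 0.9, -7.3], [0.8, 0.9, -7.3], [0.7, 0.8, -7.3], [0.7, 0.9, -7.2]]
[[-22.2, -10.6, 31.6], [-24.6, -10.6, 29.6], [-26.9, -10.7, 27.6], [-29.1, -10.6, 25.4], [-31.0, -10.6, 23.0]] [[0.0, 4.6, -0.0], [0.0, 4.6, -0.0], [0.0, 4.6, -0.0], [0.0, 4.5, -0.0], [0.0, 4.6, -0.0]]
```

Request:
apply_moves(delta_pos=[[-9, 10, -42.5], [-9, 10, -42.5], [-9, 10, -42.5], [-9, 10, -42.5], [-30, 30.5, -1.5]], twist=[[0, 0, 0], [0, 0, 0], [0, 0, 0], [0, 0, 0], [0.7, 0.9, -7.3]], hand=0, grip_force=60)

```text
time_s: 1.6
tcp_pos: [0.2752, -0.5453, 0.4088]
tcp_rot: [[-0.884, -0.467, -0.005], [-0.467, 0.884, -0.026], [0.017, -0.02, -1.0]]
force: [1.2, 0.4, 1.1]
width: 1.002
grasp_force: 0.0
```

Request:
apply_moves(delta_pos=[[-33.7, 26.4, -2.6], [-36.8, 21.9, -3.3], [-39.2, 17.1, -4.3], [-41.0, 11.9, -5.0], [-42.0, 6.5, -5.7]], twist=[[0.8, 0.8, -7.3], [0.7, 0.9, -7.2], [0.7, 0.9, -7.3], [0.8, 0.8, -7.3], [0.7, 0.9, -7.3]])

```text
time_s: 2.1
tcp_pos: [0.3625, -0.3447, 0.4117]
tcp_rot: [[-0.426, -0.904, -0.013], [-0.898, 0.425, -0.116], [0.111, -0.037, -0.993]]
force: [0.5, -0.4, -0.3]
width: 1.0
grasp_force: 0.0
```

Request:
apply_moves(delta_pos=[[-42.5, 1.1, -6.5], [-42.2, -4.3, -7.0], [-41.1, -9.8, -7.6], [-39.5, -15.0, -8.0], [-37.1, -19.9, -8.4]], twist=[[0.7, 0.8, -7.2], [0.7, 0.9, -7.3], [0.8, 0.9, -7.3], [0.7, 0.8, -7.3], [0.7, 0.9, -7.2]])

```text
time_s: 2.6
tcp_pos: [0.4495, -0.1483, 0.4204]
tcp_rot: [[0.191, -0.981, 0.04], [-0.961, -0.195, -0.195], [0.199, -0.001, -0.98]]
force: [1.4, -1.0, -0.5]
width: 1.001
grasp_force: 0.0
```

Request:
apply_moves(delta_pos=[[-22.2, -10.6, 31.6], [-24.6, -10.6, 29.6], [-26.9, -10.7, 27.6], [-29.1, -10.6, 25.4], [-31.0, -10.6, 23.0]], twist=[[0, 4.6, 0], [0, 4.6, 0], [0, 4.6, 0], [0, 4.6, 0], [0, 4.6, 0]])

```text
time_s: 3.1
tcp_pos: [0.4869, -0.0628, 0.2426]
tcp_rot: [[0.156, -0.981, 0.111], [-0.809, -0.192, -0.556], [0.567, -0.003, -0.824]]
force: [1.8, 0.3, 0.8]
width: 1.001
grasp_force: 0.0
```

```bash
cat >> plan.py <<'E'
def wpts(c,mask=None):
    o=env.get_obs();R=np.array(o["tcp_rot"]);p=np.array(o["tcp_pos"]);T=np.array(c["T_tool_cam"])
    Rw=R@T[:3,:3];tw=R@T[:3,3]+p
    c=dict(c);c["R"]=Rw.T;c["t"]=-Rw.T@tw
    return pts(c,mask)
E
python3 - <<'E'
from plan import *
from scipy.optimize import least_squares
state();c=env.camera("wrist");cv2.imwrite("pics/w1.png",c["frame"][...,::-1])
for r in env.trace("wrist","bar_knob")[:2]:
    Q,u,v=wpts(c,r["mask"])
    if len(Q)<20: continue
    Q=Q[Q[:,2]>.16]
    s=least_squares(lambda p:np.linalg.norm(Q-p,axis=1)-.015,np.median(Q,0)-[0,0,.01],loss="soft_l1",f_scale=.002)
    print(r["confidence"],r["box"],len(Q),s.x.round(4),P(s.x).round(4),s.cost)
Q,u,v=wpts(c)
for lo,hi,nm in[(.078,.092,"grip"),(.255,.27,"header")]:
    m=(Q[:,2]>lo)&(Q[:,2]<hi)
    if m.sum()>20:
        r=cv2.minAreaRect(Q[m,:2].astype(np.float32)*1000);print(nm,m.sum(),r,Q[m].mean(0))
E
```

```text
t 3.1 tcp [ 0.4869 -0.0628  0.2426] press [-2.347e-01 -2.000e-04  2.426e-01] rotz [ 0.111 -0.556 -0.824] y [-0.981 -0.192 -0.003] F [1.8 0.3 0.8] w 1.001 g 0.0 q [ 0.66  0.06 -0.72  0.58 -1.16 -0.81]
0.94 [263.6, 173.8, 305.6, 242.1] 1339 [ 0.4922 -0.1083  0.179 ] [-0.1891 -0.0037  0.179 ] 0.0001562834527551067
grip 3326 ((618.567626953125, -281.14898681640625), (324.9905090332031, 448.140869140625), 69.60763549804688) [ 0.59607175 -0.20919853  0.08488226]
header 9486 ((497.23486328125, -133.7043914794922), (228.58119201660156, 203.4071044921875), 11.932690620422363) [ 0.50350422 -0.1738373   0.26004305]
```

View pics/w1.png

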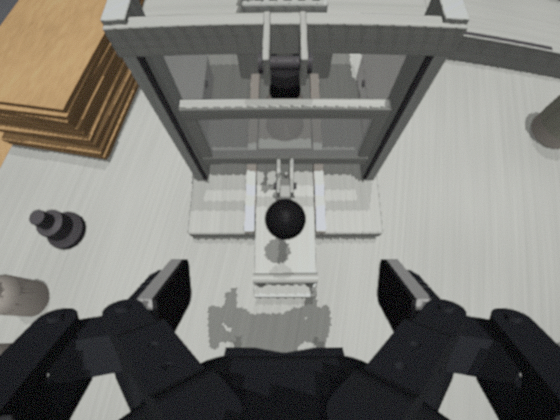

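```bash
python3 - <<'E'
from plan import *
k=W(-.1903,-.0015,.1808)
rows([(Rt(.6),k-bd(.6)*.020,22)])
E
```

```text
wp [ 0.496 -0.118  0.164] 5
[[0.7, -0.2, 18.5], [0.7, -0.1, 18.6], [0.7, -0.1, 18.5], [0.8, -0.1, 18.6], [0.8, -0.1, 18.5]] [[0.1, -0.1, 0.1], [0.0, -0.1, 0.1], [0.1, -0.1, 0.0], [0.1, -0.0, 0.1], [0.0, -0.1, 0.1]]
```

Request:
apply_moves(delta_pos=[[0.7, -0.1, 18.5], [0.7, -0.1, 18.5], [0.7, -0.1, 18.5], [0.8, -0.1, 18.5], [0.8, -0.1, 18.5]], twist=[[0, 0, 0], [0, 0, 0], [0, 0, 0], [0, 0, 0], [0, 0, 0]])

```text
time_s: 3.7
tcp_pos: [0.4984, -0.1186, 0.1693]
tcp_rot: [[0.156, -0.982, 0.109], [-0.81, -0.19, -0.554], [0.565, -0.002, -0.825]]
force: [1.0, -0.1, 0.1]
width: 1.0
grasp_force: 0.0
```

Request:
apply_moves(delta_pos=[[0, 0, 0], [0, 0, 0], [0, 0, 0], [0, 0, 0], [0, 0, 0]], twist=[[0, 0, 0], [0, 0, 0], [0, 0, 0], [0, 0, 0], [0, 0, 0]], hand=1, grip_force=60)

```text
time_s: 4.2
tcp_pos: [0.4975, -0.1182, 0.1703]
tcp_rot: [[0.156, -0.982, 0.108], [-0.809, -0.19, -0.556], [0.567, -0.0, -0.824]]
force: [-11.5, 6.9, 11.0]
width: 0.32
grasp_force: 58.0
```

```bash
python3 - <<'E'
from plan import *
state()
E
```

```text
t 4.2 tcp [ 0.4975 -0.1182  0.1703] press [-0.1783 -0.0004  0.1703] rotz [ 0.108 -0.556 -0.824] y [-0.982 -0.19  -0.   ] F [-11.5   6.9  11. ] w 0.32 g 58.0 q [ 0.5   0.14 -0.85  0.73 -0.94 -0.87]
```

Request:
apply_moves(delta_pos=[[3.4, 0, -4.9], [6.8, 0, -9.9], [6.8, 0, -9.9], [6.8, 0, -9.9], [6.8, 0, -9.9]], twist=[[0, 0, 0], [0, 0, 0], [0, 0, 0], [0, 0, 0], [0, 0, 0]])

```text
time_s: 4.7
tcp_pos: [0.4972, -0.1185, 0.2237]
tcp_rot: [[0.157, -0.982, 0.106], [-0.81, -0.19, -0.555], [0.565, 0.001, -0.825]]
force: [1.5, -3.5, -8.4]
width: 0.317
grasp_force: 60.0
```

```bash
python3 - <<'E'
from plan import *
state()
E
```

```text
t 4.7 tcp [ 0.4972 -0.1185  0.2237] press [-0.1781 -0.0007  0.2237] rotz [ 0.106 -0.555 -0.825] y [-0.982 -0.19   0.001] F [ 1.5 -3.5 -8.4] w 0.317 g 60.0 q [ 0.52  0.07 -0.77  0.66 -1.06 -0.76]
```

Request:
apply_moves(delta_pos=[[6.8, 0, -9.9], [6.8, 0, -9.9], [6.8, 0, -9.9], [6.8, 0, -9.9], [6.8, 0, -9.9]], twist=[[0, 0, 0], [0, 0, 0], [0, 0, 0], [0, 0, 0], [0, 0, 0]])

```text
time_s: 5.2
tcp_pos: [0.4973, -0.1186, 0.2838]
tcp_rot: [[0.157, -0.982, 0.106], [-0.81, -0.19, -0.556], [0.566, 0.001, -0.825]]
force: [-0.2, -4.1, -8.1]
width: 0.315
grasp_force: 60.0
```

Request:
apply_moves(delta_pos=[[2.8, 0, -4], [1.7, 0, -2.5], [0, 0, 0], [0, 0, 0]], twist=[[0, 0, 0], [0, 0, 0], [0, 0, 0], [0, 0, 0]])

```text
time_s: 5.6
tcp_pos: [0.4974, -0.1186, 0.2915]
tcp_rot: [[0.157, -0.982, 0.107], [-0.81, -0.189, -0.556], [0.566, 0.001, -0.825]]
force: [-4.0, -3.7, -5.9]
width: 0.318
grasp_force: 60.2
```

```bash
python3 - <<'E'
from plan import *
from scipy.optimize import least_squares
state()
for n in ["scene","top"]:
    c=env.camera(n)
    for l in ["bar_knob","lift_bar","guard"]:
        for r in env.trace(n,l)[:1]:
            Q,u,v=pts(c,r["mask"]);q=np.array([P(a) for a in Q])
            print(n,l,round(r["confidence"],2),np.round(r["box"]),np.median(q,0).round(3),np.percentile(q,3,axis=0).round(3),np.percentile(q,97,axis=0).round(3))
    cv2.imwrite(f"pics/{n}1.png",cv2.resize(c["frame"][60:220,60:260] if n=="scene" else c["frame"][180:320,300:500],None,fx=3,fy=3)[...,::-1])
E
```

```text
t 5.6 tcp [ 0.4974 -0.1186  0.2915] press [-0.1779 -0.0005  0.2915] rotz [ 0.107 -0.556 -0.825] y [-0.982 -0.189  0.001] F [-4.  -3.7 -5.9] w 0.318 g 60.2 q [ 0.54  0.01 -0.66  0.61 -1.2  -0.66]
scene bar_knob 0.58 [190.  84. 219. 133.] [-0.146  0.005  0.229] [-0.176 -0.285 -0.001] [-0.077  0.008  0.277]
scene lift_bar 0.68 [191.  96. 221. 131.] [-0.149  0.005  0.238] [-0.176 -0.001  0.195] [-0.109  0.008  0.277]
scene guard 0.69 [162.  76. 221. 148.] [-0.08   0.006  0.258] [-0.17  -0.254  0.076] [-0.069  0.097  0.285]
top bar_knob 0.56 [355. 259. 386. 277.] [-0.18   0.001  0.308] [-0.204 -0.012  0.214] [-0.122  0.01   0.32 ]
top lift_bar 0.69 [352. 259. 391. 275.] [-0.172  0.001  0.288] [-0.202 -0.012  0.05 ] [-0.117  0.009  0.32 ]
top guard 0.8 [353. 214. 422. 306.] [-0.08   0.001  0.283] [-0.198 -0.087  0.194] [-0.071  0.089  0.318]
```

View pics/scene1.png

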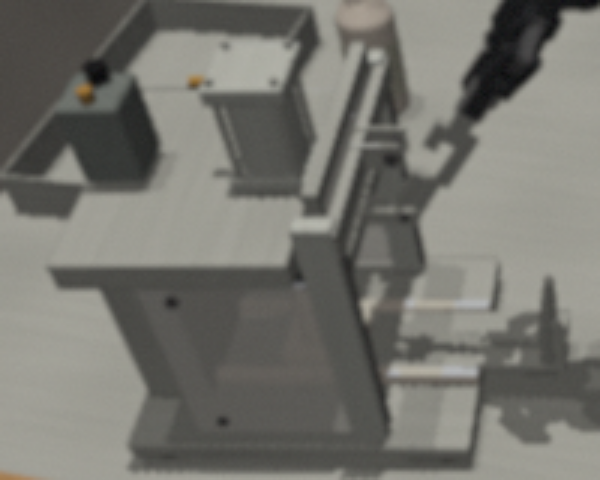

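```bash
cat > rot.py <<'E'
from plan import *
import sys
def swing(th1,n,g,cur=None):
    o=env.get_obs();R=np.array(o["tcp_rot"]);p=np.array(o["tcp_pos"])
    piv=W(-.115,0,.070+g);th0=np.arcsin(R[:,2]@px);v=p-piv
    print("th0",th0,"L",np.linalg.norm(v),"ang",np.arctan2(-(v@px),v[2]))
    w=[]
    for i in range(1,n+1):
        d=(th1-th0)*i/n
        Rr=Ro.from_rotvec(-py*d).as_matrix()  # lean + : top towards -px
        w.append((Rr@R,piv+Rr@v))
    rows(w,cur)
if __name__=="__main__": swing(float(sys.argv[1]),int(sys.argv[2]),float(sys.argv[3]))
E
python3 rot.py 0.0 10 .1212
```

```text
th0 0.6015277013084116 L 0.11818198551628938 ang 0.5614575147596749
wp [ 0.499 -0.125  0.295] 1
wp [ 0.5   -0.131  0.298] 1
wp [ 0.501 -0.137  0.301] 1
wp [ 0.502 -0.144  0.303] 1
wp [ 0.504 -0.151  0.305] 1
wp [ 0.505 -0.157  0.307] 1
wp [ 0.506 -0.164  0.308] 1
wp [ 0.508 -0.171  0.309] 1
wp [ 0.509 -0.178  0.309] 1
wp [ 0.51  -0.185  0.309] 1
[[7.1, -0.0, 0.5], [7.1, -0.0, 0.5], [7.1, -0.0, 0.5], [7.1, -0.0, 0.5], [7.1, -0.0, 0.5]] [[-0.0, -3.4, -0.0], [-0.0, -3.5, -0.0], [-0.0, -3.4, -0.0], [-0.0, -3.5, -0.0], [-0.0, -3.4, -0.0]]
[[7.0, -0.0, 0.5], [7.1, -0.0, 0.5], [7.1, -0.1, 0.5], [7.1, 0.0, 0.5], [7.1, 0.0, 0.5]] [[-0.0, -3.5, -0.0], [-0.0, -3.4, -0.0], [-0.0, -3.5, -0.0], [-0.0, -3.4, -0.0], [-0.0, -3.5, -0.0]]
```

Request:
apply_moves(delta_pos=[[7.1, 0, 0.5], [7.1, 0, 0.5], [7.1, 0, 0.5], [7.1, 0, 0.5], [7.1, 0, 0.5]], twist=[[0, -3.4, 0], [0, -3.5, 0], [0, -3.4, 0], [0, -3.5, 0], [0, -3.4, 0]])

```text
time_s: 6.5
tcp_pos: [0.5037, -0.1505, 0.3057]
tcp_rot: [[0.182, -0.982, 0.056], [-0.938, -0.191, -0.289], [0.294, 0.001, -0.956]]
force: [-2.4, -2.9, -6.6]
width: 0.322
grasp_force: 60.1
```

```bash
python3 - <<'E'
from plan import *
state();print(env.get_obs()["wrist_torque"])
E
python3 rot.py 0.0 5 .1212
```

```text
t 6.5 tcp [ 0.5037 -0.1505  0.3057] press [-0.1455 -0.0005  0.3057] rotz [ 0.056 -0.289 -0.956] y [-0.982 -0.191  0.001] F [-2.4 -2.9 -6.6] w 0.322 g 60.1 q [ 0.3   0.   -0.42  0.32 -1.19 -0.23]
[ 0.81566366  1.58095849 -0.42426244]
th0 0.2988312734343413 L 0.1184397952442437 ang 0.26013869345532953
wp [ 0.505 -0.157  0.307] 1
wp [ 0.506 -0.164  0.308] 1
wp [ 0.508 -0.171  0.309] 1
wp [ 0.509 -0.178  0.31 ] 1
wp [ 0.51  -0.185  0.31 ] 1
[[7.1, 0.0, 0.5], [7.0, 0.0, 0.5], [7.1, 0.0, 0.5], [7.0, 0.0, 0.4], [7.1, 0.0, 0.5]] [[0.0, -3.4, -0.0], [0.0, -3.4, -0.0], [0.0, -3.5, -0.0], [0.0, -3.4, -0.0], [0.0, -3.4, -0.0]]
```

Request:
apply_moves(delta_pos=[[7.1, 0, 0.5], [7, 0, 0.5], [7.1, 0, 0.5], [7, 0, 0.4], [3.5, 0, 0.2]], twist=[[0, -3.4, 0], [0, -3.4, 0], [0, -3.5, 0], [0, -3.4, 0], [0, -1.7, 0]])

```text
time_s: 7.0
tcp_pos: [0.5098, -0.182, 0.3096]
tcp_rot: [[0.19, -0.982, 0.005], [-0.981, -0.19, -0.03], [0.03, 0.001, -1.0]]
force: [-3.3, -0.5, -6.2]
width: 0.317
grasp_force: 60.4
```

```bash
python3 - <<'E'
from plan import *
state()
c=env.camera("scene");cv2.imwrite("pics/s2.png",cv2.resize(c["frame"][60:200,120:280],None,fx=5,fy=4)[...,::-1])
c=env.camera("wrist");cv2.imwrite("pics/w2.png",c["frame"][...,::-1])
E
```

```text
t 7.0 tcp [ 0.5098 -0.182   0.3096] press [-0.1134 -0.0004  0.3096] rotz [ 0.005 -0.03  -1.   ] y [-0.982 -0.19   0.001] F [-3.3 -0.5 -6.2] w 0.317 g 60.4 q [ 0.04  0.09 -0.18  0.03 -1.3   0.14]
```

View pics/w2.png

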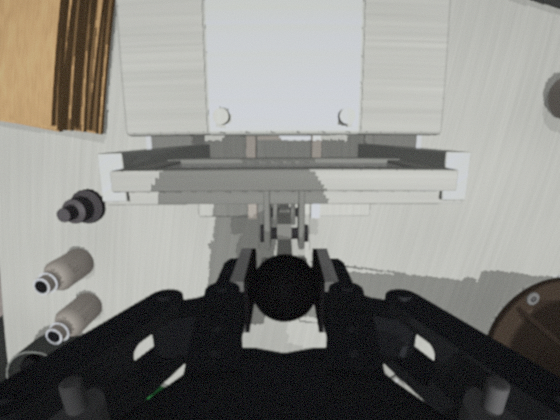

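Request:
apply_moves(delta_pos=[[2.4, 0, 0.2], [2.4, 0, 0.2], [0, 0, 0]], twist=[[0, -1.1, 0], [0, -1.1, 0], [0, 0, 0]])

```text
time_s: 7.4
tcp_pos: [0.5107, -0.1861, 0.3087]
tcp_rot: [[0.19, -0.982, -0.003], [-0.982, -0.19, 0.007], [-0.007, 0.001, -1.0]]
force: [-3.9, -1.2, -5.8]
width: 0.317
grasp_force: 60.4
```

```bash
python3 - <<'E'
from plan import *
state();print(env.get_obs()["wrist_torque"])
E
```

```text
t 7.4 tcp [ 0.5107 -0.1861  0.3087] press [-0.1092 -0.0004  0.3087] rotz [-0.003  0.007 -1.   ] y [-0.982 -0.19   0.001] F [-3.9 -1.2 -5.8] w 0.317 g 60.4 q [ 0.01  0.1  -0.15 -0.01 -1.32  0.19]
[-0.2494296   1.39982243  0.08451092]
```

Request:
apply_moves(delta_pos=[[0, 0, 2.5], [0, 0, 2.5], [0, 0, 2.5], [0, 0, 1.5], [0, 0, 0]], twist=[[0, 0, 0], [0, 0, 0], [0, 0, 0], [0, 0, 0], [0, 0, 0]])

```text
time_s: 7.9
tcp_pos: [0.5106, -0.1856, 0.2994]
tcp_rot: [[0.19, -0.982, -0.002], [-0.982, -0.19, 0.006], [-0.006, 0.001, -1.0]]
force: [-4.7, 0.1, -8.5]
width: 0.317
grasp_force: 60.3
```

```bash
python3 - <<'E'
from plan import *
state();print(env.get_obs()["wrist_torque"])
E
```

```text
t 7.9 tcp [ 0.5106 -0.1856  0.2994] press [-0.1097 -0.0004  0.2994] rotz [-0.002  0.006 -1.   ] y [-0.982 -0.19   0.001] F [-4.7  0.1 -8.5] w 0.317 g 60.3 q [ 0.01  0.11 -0.16 -0.01 -1.3   0.19]
[-0.21151208  1.4447778   0.06640719]
```

Request:
apply_moves(delta_pos=[[0, 0, 2], [0, 0, 2], [0, 0, 2], [0, 0, 1], [0, 0, 0]], twist=[[0, 0, 0], [0, 0, 0], [0, 0, 0], [0, 0, 0], [0, 0, 0]])

```text
time_s: 8.4
tcp_pos: [0.5108, -0.1861, 0.2947]
tcp_rot: [[0.19, -0.982, 0.0], [-0.982, -0.19, 0.005], [-0.005, -0.001, -1.0]]
force: [-8.7, 1.6, 5.1]
width: 0.314
grasp_force: 61.3
```

```bash
python3 - <<'E'
from plan import *
state();print(env.get_obs()["wrist_torque"])
E
```

```text
t 8.4 tcp [ 0.5108 -0.1861  0.2947] press [-0.1091 -0.0003  0.2947] rotz [ 0.     0.005 -1.   ] y [-0.982 -0.19  -0.001] F [-8.7  1.6  5.1] w 0.314 g 61.3 q [ 0.01  0.11 -0.17 -0.01 -1.29  0.19]
[0.49975042 3.24991222 0.00889642]
```

Request:
apply_moves(delta_pos=[[0, 0, 0], [0, 0, 0], [0, 0, 0], [0, 0, 0], [0, 0, 0]], twist=[[0, 0, 0], [0, 0, 0], [0, 0, 0], [0, 0, 0], [0, 0, 0]], hand=0)

```text
time_s: 8.9
tcp_pos: [0.5112, -0.1858, 0.293]
tcp_rot: [[0.19, -0.982, -0.001], [-0.982, -0.19, 0.006], [-0.006, -0.0, -1.0]]
force: [0.2, 0.7, -0.0]
width: 1.001
grasp_force: 0.0
```

Request:
apply_moves(delta_pos=[[0, 0, -10], [0, 0, -25], [0, 0, -25], [0, 0, -10]], twist=[[0, 0, 0], [0, 0, 0], [0, 0, 0], [0, 0, 0]])

```text
time_s: 9.3
tcp_pos: [0.5118, -0.1867, 0.3662]
tcp_rot: [[0.19, -0.982, 0.003], [-0.982, -0.19, 0.005], [-0.004, -0.004, -1.0]]
force: [0.4, 0.4, 0.2]
width: 1.002
grasp_force: 0.0
```

```bash
python3 - <<'E'
from plan import *
state()
c=env.camera("scene");cv2.imwrite("pics/s3.png",cv2.resize(c["frame"][60:210,60:260],None,fx=4,fy=4)[...,::-1])
for n in ["scene","top"]:
    if n=="top": c=env.camera(n)
    for l in ["bar_knob","guard","slide_grip"]:
        for r in env.trace(n,l)[:1]:
            Q,u,v=pts(c,r["mask"]);q=np.array([P(a) for a in Q])
            print(n,l,round(r["confidence"],2),np.round(r["box"]),np.median(q,0).round(3),np.percentile(q,3,axis=0).round(3),np.percentile(q,97,axis=0).round(3))
E
```

```text
t 9.3 tcp [ 0.5118 -0.1867  0.3662] press [-0.1084  0.0006  0.3662] rotz [ 0.003  0.005 -1.   ] y [-0.982 -0.19  -0.004] F [0.4 0.4 0.2] w 1.002 g 0.0 q [ 0.01  0.08 -0.04 -0.   -1.44  0.19]
scene bar_knob 0.59 [179.  79. 206. 140.] [-0.117  0.005  0.265] [-0.13  -0.004  0.176] [-0.099  0.014  0.325]
scene guard 0.67 [160.  80. 204. 151.] [-0.085  0.006  0.26 ] [-0.128 -0.096  0.127] [-0.05   0.087  0.322]
scene slide_grip 0.87 [182. 154. 249. 185.] [-0.154  0.004  0.041] [-0.229 -0.031  0.037] [-0.061  0.035  0.086]
top guard 0.48 [395. 214. 405. 232.] [-0.078  0.083  0.269] [-0.082  0.071  0.258] [-0.072  0.095  0.273]
top slide_grip 0.47 [371. 239. 394. 246.] [-0.082  0.028  0.041] [-0.113  0.018  0.034] [-0.059  0.035  0.046]
```

View pics/s3.png

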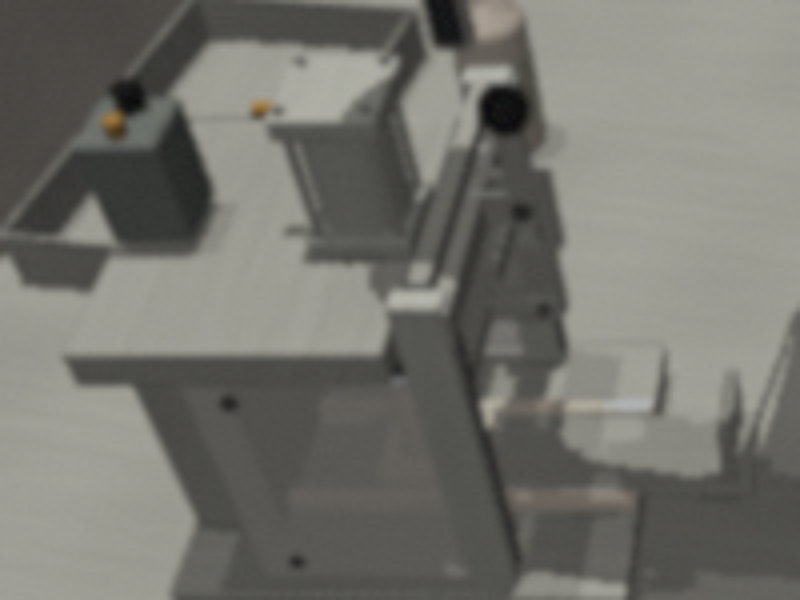

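```bash
python3 - <<'E'
from plan import *
Rg=np.c_[np.cross(px,-ez),px,-ez]
Rg2=np.c_[np.cross(-px,-ez),-px,-ez]
a=W(-.222,0,.30);b=W(-.222,0,.15);c=W(-.222,0,.0635)
for R in (Rg,Rg2): rows([(R,a),(R,b),(R,c,22)]);print()
E
```

```text
wp [ 0.49  -0.075  0.3  ] 12
wp [ 0.49  -0.075  0.15 ] 4
wp [ 0.49  -0.075  0.064] 4
[[-9.4, -0.0, 5.2], [-9.2, -1.3, 5.2], [-9.1, -2.5, 5.2], [-8.6, -3.6, 5.2], [-8.1, -4.8, 5.2]] [[-0.0, 0.0, -7.5], [-0.0, 0.1, -7.5], [-0.1, -0.0, -7.5], [0.0, 0.0, -7.5], [0.0, 0.1, -7.5]]
[[-7.5, -5.7, 5.2], [-6.6, -6.7, 5.2], [-5.7, -7.4, 5.1], [-4.6, -8.2, 5.2], [-3.6, -8.7, 5.2]] [[-0.0, -0.0, -7.5], [-0.0, 0.0, -7.5], [-0.0, 0.1, -7.5], [-0.1, -0.0, -7.5], [0.0, 0.0, -7.5]]
[[-2.4, -9.1, 5.1], [-1.2, -9.3, 5.2], [0.0, 0.0, 37.5], [0.0, 0.0, 37.5], [0.0, 0.0, 37.5]] [[0.0, 0.1, -7.5], [-0.0, -0.0, -7.5], [-0.0, -0.0, -0.0], [-0.0, -0.0, -0.0], [-0.0, -0.0, -0.0]]
[[0.0, 0.0, 37.5], [-0.0, 0.0, 21.6], [-0.0, 0.0, 21.6], [-0.0, 0.0, 21.7], [-0.0, 0.0, 21.6]] [[-0.0, -0.0, -0.0], [-0.0, -0.0, -0.0], [-0.0, -0.0, -0.0], [-0.0, -0.0, -0.0], [-0.0, -0.0, -0.0]]

wp [ 0.49  -0.075  0.3  ] 12
wp [ 0.49  -0.075  0.15 ] 4
wp [ 0.49  -0.075  0.064] 4
[[-9.4, -0.0, 5.2], [-9.3, 1.1, 5.2], [-9.0, 2.4, 5.2], [-8.7, 3.6, 5.2], [-8.1, 4.6, 5.2]] [[0.0, 0.0, 7.5], [0.1, 0.0, 7.5], [0.0, 0.1, 7.5], [0.0, -0.0, 7.5], [0.1, -0.0, 7.5]]
[[-7.5, 5.7, 5.2], [-6.7, 6.6, 5.2], [-5.7, 7.5, 5.2], [-4.7, 8.1, 5.2], [-3.6, 8.7, 5.1]] [[-0.0, 0.0, 7.5], [0.0, 0.0, 7.5], [0.1, 0.0, 7.5], [-0.0, 0.1, 7.5], [0.0, -0.0, 7.5]]
[[-2.5, 9.0, 5.2], [-1.3, 9.3, 5.1], [0.0, 0.0, 37.5], [0.1, 0.0, 37.5], [-0.0, 0.1, 37.5]] [[0.1, 0.0, 7.5], [-0.0, 0.0, 7.5], [-0.0, 0.0, -0.0], [-0.0, 0.0, -0.0], [-0.0, 0.0, -0.0]]
[[0.0, -0.0, 37.5], [0.0, -0.0, 21.6], [0.0, -0.0, 21.7], [0.0, -0.0, 21.6], [0.1, -0.0, 21.6]] [[-0.0, 0.0, -0.0], [-0.0, 0.0, -0.0], [-0.0, 0.0, -0.0], [-0.0, 0.0, -0.0], [-0.0, 0.0, -0.0]]
```

Request:
apply_moves(delta_pos=[[-9.4, 0, 0], [-9.2, -1.3, 0], [-9.1, -2.5, 0], [-8.6, -3.6, 0], [-8.1, -4.8, 0]], twist=[[0, 0, -7.5], [0, 0, -7.5], [0, 0, -7.5], [0, 0, -7.5], [0, 0, -7.5]])

```text
time_s: 10.2
tcp_pos: [0.502, -0.1398, 0.3624]
tcp_rot: [[0.752, -0.659, -0.003], [-0.659, -0.752, 0.006], [-0.006, -0.003, -1.0]]
force: [-0.5, 1.1, -0.1]
width: 0.998
grasp_force: 0.0
```

Request:
apply_moves(delta_pos=[[-7.5, -5.7, 0], [-6.6, -6.7, 0], [-5.7, -7.4, 0], [-4.6, -8.2, 0], [-3.6, -8.7, 0]], twist=[[0, 0, -7.5], [0, 0, -7.5], [0, 0, -7.5], [0, 0, -7.5], [0, 0, -7.5]])

```text
time_s: 10.7
tcp_pos: [0.4932, -0.0936, 0.3628]
tcp_rot: [[0.998, -0.065, -0.002], [-0.065, -0.998, 0.006], [-0.003, -0.006, -1.0]]
force: [0.6, -0.6, -0.6]
width: 0.997
grasp_force: 0.0
```

Request:
apply_moves(delta_pos=[[-2.4, -9.1, 5], [-1.2, -9.3, 5], [0, 0, 45], [0, 0, 45], [0, 0, 45]], twist=[[0, 0, -7.5], [0, 0, -7.5], [0, 0, 0], [0, 0, 0], [0, 0, 0]])

```text
time_s: 11.2
tcp_pos: [0.4894, -0.0746, 0.2169]
tcp_rot: [[0.982, 0.19, -0.001], [0.19, -0.982, 0.006], [0.0, -0.006, -1.0]]
force: [0.9, 0.8, -0.7]
width: 0.997
grasp_force: 0.0
```

```bash
python3 - <<'E'
from plan import *
state()
Rg=np.c_[np.cross(px,-ez),px,-ez]
rows([(Rg,W(-.222,0,.0635),35)])
c=env.camera("wrist");cv2.imwrite("pics/w3.png",c["frame"][...,::-1])
Q,u,v=wpts(c);q=np.array([P(a) for a in Q])
m=(abs(q[:,1])<.05)&(q[:,0]<-.19)&(q[:,0]>-.26)&(q[:,2]>.075)&(q[:,2]<.095)
print(m.sum(),q[m].mean(0) if m.sum() else 0, np.percentile(q[m],[2,98],axis=0) if m.sum() else 0)
E
```

```text
t 11.2 tcp [ 0.4894 -0.0746  0.2169] press [-0.2227 -0.      0.2169] rotz [-0.001  0.006 -1.   ] y [ 0.19  -0.982 -0.006] F [ 0.9  0.8 -0.7] w 0.997 g 0.0 q [ 0.24  0.07 -0.39 -0.01 -1.11  1.52]
wp [ 0.49  -0.075  0.064] 5
[[-0.0, 0.3, 30.7], [-0.0, 0.3, 30.6], [-0.0, 0.3, 30.7], [-0.0, 0.3, 30.7], [-0.0, 0.1, 30.7]] [[-0.1, -0.0, -0.0], [-0.0, -0.0, -0.0], [-0.1, -0.0, -0.0], [-0.1, -0.0, -0.0], [-0.1, -0.0, -0.0]]
766 [-0.22017446 -0.00629404  0.07956643] [[-0.22475787 -0.03776178  0.0764935 ]
 [-0.21561547  0.02398078  0.08154299]]
```

View pics/w3.png

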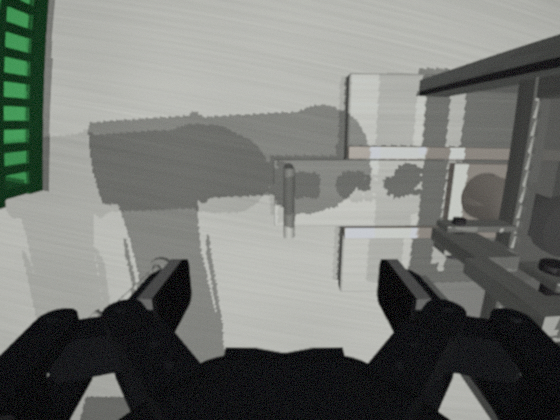

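Request:
apply_moves(delta_pos=[[0, 0.3, 36], [0, 0.3, 36], [0, 0.3, 36], [0, 0.3, 30], [0, 0.1, 15.5]], twist=[[-0.1, 0, 0], [0, 0, 0], [-0.1, 0, 0], [-0.1, 0, 0], [0, 0, 0]])

```text
time_s: 11.75
tcp_pos: [0.4888, -0.0756, 0.0632]
tcp_rot: [[0.982, 0.19, -0.004], [0.19, -0.982, 0.0], [-0.004, -0.001, -1.0]]
force: [-0.4, -0.2, -0.5]
width: 1.0
grasp_force: 0.0
```

Request:
apply_moves(delta_pos=[[0, 0, 0], [0, 0, 0], [0, 0, 0], [0, 0, 0], [0, 0, 0]], twist=[[0, 0, 0], [0, 0, 0], [0, 0, 0], [0, 0, 0], [0, 0, 0]], hand=1, grip_force=40)

```text
time_s: 12.25
tcp_pos: [0.4905, -0.0753, 0.066]
tcp_rot: [[0.982, 0.19, 0.001], [0.19, -0.982, 0.001], [0.002, -0.001, -1.0]]
force: [1.1, -3.3, 0.9]
width: 0.145
grasp_force: 0.5
```

Request:
apply_moves(delta_pos=[[0, 0, 0], [0, 0, 0]], twist=[[0, 0, 0], [0, 0, 0]])

```text
time_s: 12.45
tcp_pos: [0.4905, -0.0753, 0.066]
tcp_rot: [[0.982, 0.19, 0.001], [0.19, -0.982, 0.001], [0.001, -0.001, -1.0]]
force: [-1.7, 0.6, 6.0]
width: 0.097
grasp_force: 39.0
```

```bash
python3 - <<'E'
from plan import *
state()
o=env.get_obs();R=np.array(o["tcp_rot"]);p=np.array(o["tcp_pos"])
rows([(R,p-px*.194,10)])
E
```

```text
t 12.45 tcp [ 0.4905 -0.0753  0.066 ] press [-0.2218  0.0009  0.066 ] rotz [ 0.001  0.001 -1.   ] y [ 0.19  -0.982 -0.001] F [-1.7  0.6  6. ] w 0.097 g 39.0 q [ 0.24  0.24 -0.59 -0.   -0.74  1.52]
wp [0.453 0.115 0.066] 20
[[-0.0, -9.7, 0.0], [-0.0, -9.7, 0.0], [-0.0, -9.7, 0.0], [-0.0, -9.7, 0.0], [-0.0, -9.7, 0.0]] [[0.0, 0.0, 0.0], [0.0, 0.0, 0.0], [0.0, 0.0, 0.0], [0.0, 0.0, 0.0], [0.0, 0.0, 0.0]]
[[-0.0, -9.7, 0.0], [-0.0, -9.7, 0.0], [-0.0, -9.7, 0.0], [-0.0, -9.7, 0.1], [-0.0, -9.7, -0.0]] [[0.0, 0.0, 0.0], [0.0, 0.0, 0.0], [0.0, 0.0, 0.0], [0.0, 0.0, 0.0], [0.0, 0.0, 0.0]]
[[-0.0, -9.7, -0.0], [-0.0, -9.7, -0.0], [-0.0, -9.7, -0.0], [-0.1, -9.7, -0.0], [0.0, -9.7, -0.0]] [[0.0, 0.0, 0.0], [0.0, 0.0, 0.0], [0.0, 0.0, 0.0], [0.0, 0.0, 0.0], [0.0, 0.0, 0.0]]
[[0.0, -9.7, -0.0], [0.0, -9.7, 0.0], [0.0, -9.7, 0.0], [0.0, -9.7, 0.0], [0.0, -9.7, 0.0]] [[0.0, 0.0, 0.0], [0.0, 0.0, 0.0], [0.0, 0.0, 0.0], [0.0, 0.0, 0.0], [0.0, 0.0, 0.0]]
```

Request:
apply_moves(delta_pos=[[0, -4, 0], [0, -7, 0], [0, -10, 0], [0, -10, 0], [0, -10, 0]], twist=[[0, 0, 0], [0, 0, 0], [0, 0, 0], [0, 0, 0], [0, 0, 0]])

```text
time_s: 12.95
tcp_pos: [0.4826, -0.0351, 0.066]
tcp_rot: [[0.982, 0.19, 0.001], [0.19, -0.982, 0.001], [0.001, -0.0, -1.0]]
force: [-0.9, -2.7, 5.1]
width: 0.098
grasp_force: 39.2
```

Request:
apply_moves(delta_pos=[[0, -10, 0], [0, -10, 0], [0, -10, 0], [0, -10, 0], [0, -10, 0]], twist=[[0, 0, 0], [0, 0, 0], [0, 0, 0], [0, 0, 0], [0, 0, 0]])

```text
time_s: 13.45
tcp_pos: [0.4729, 0.0141, 0.066]
tcp_rot: [[0.982, 0.19, 0.001], [0.19, -0.982, 0.001], [0.001, -0.0, -1.0]]
force: [0.5, -3.4, 6.8]
width: 0.097
grasp_force: 39.2
```

Request:
apply_moves(delta_pos=[[0, -10, 0], [0, -10, 0], [0, -10, 0], [0, -10, 0], [0, -10, 0]], twist=[[0, 0, 0], [0, 0, 0], [0, 0, 0], [0, 0, 0], [0, 0, 0]])

```text
time_s: 13.95
tcp_pos: [0.4632, 0.0631, 0.066]
tcp_rot: [[0.982, 0.19, 0.0], [0.19, -0.982, 0.001], [0.0, -0.0, -1.0]]
force: [-1.3, -3.3, 7.4]
width: 0.1
grasp_force: 39.3
```

Request:
apply_moves(delta_pos=[[0, -10, 0], [0, -10, 0], [0, -8, 0], [0, -6, 0], [0, -5, 0]], twist=[[0, 0, 0], [0, 0, 0], [0, 0, 0], [0, 0, 0], [0, 0, 0]])

```text
time_s: 14.45
tcp_pos: [0.4557, 0.1014, 0.066]
tcp_rot: [[0.982, 0.191, 0.0], [0.191, -0.982, 0.001], [0.0, -0.001, -1.0]]
force: [-1.5, -2.9, 6.8]
width: 0.093
grasp_force: 39.3
```

```bash
python3 - <<'E'
from plan import *
state()
E
```

```text
t 14.45 tcp [0.4557 0.1014 0.066 ] press [-0.4019  0.0005  0.066 ] rotz [ 0.     0.001 -1.   ] y [ 0.191 -0.982 -0.001] F [-1.5 -2.9  6.8] w 0.093 g 39.3 q [ 0.64  0.2  -0.65 -0.   -0.72  1.12]
```

Request:
apply_moves(delta_pos=[[0, -4, 0], [0, -4, 0], [0, -2, 0], [0, -2, 0], [0, 0, 0]], twist=[[0, 0, 0], [0, 0, 0], [0, 0, 0], [0, 0, 0], [0, 0, 0]])

```text
time_s: 14.95
tcp_pos: [0.454, 0.109, 0.066]
tcp_rot: [[0.981, 0.191, -0.001], [0.191, -0.981, -0.006], [-0.002, 0.005, -1.0]]
force: [14.1, -28.4, 5.2]
width: 0.102
grasp_force: 39.9
```

Request:
apply_moves(delta_pos=[[0, 2, 0], [0, 1, 0], [0, 0, 0]], twist=[[0, 0, 0], [0, 0, 0], [0, 0, 0]])

```text
time_s: 15.25
tcp_pos: [0.4542, 0.1087, 0.066]
tcp_rot: [[0.982, 0.19, -0.0], [0.19, -0.982, -0.001], [-0.0, 0.001, -1.0]]
force: [2.7, -9.7, 6.9]
width: 0.103
grasp_force: 40.1
```

Request:
apply_moves(delta_pos=[[0, 0, 0], [0, 0, 0], [0, 0, 0], [0, 0, 0], [0, 0, 0]], twist=[[0, 0, 0], [0, 0, 0], [0, 0, 0], [0, 0, 0], [0, 0, 0]], hand=0)

```text
time_s: 15.75
tcp_pos: [0.4539, 0.1104, 0.0652]
tcp_rot: [[0.982, 0.19, -0.0], [0.19, -0.982, 0.001], [-0.0, -0.001, -1.0]]
force: [-0.6, 0.6, 0.7]
width: 0.934
grasp_force: 0.0
```

Request:
apply_moves(delta_pos=[[0, 0, -15], [0, 0, -45], [0, 0, -45], [0, 0, -40], [0, 10, -5]], twist=[[0, 0, 0], [0, 0, 0], [0, 0, 0], [0, 0, 0], [0, 0, 0]])

```text
time_s: 16.25
tcp_pos: [0.4584, 0.1019, 0.2204]
tcp_rot: [[0.981, 0.192, 0.008], [0.192, -0.981, 0.005], [0.008, -0.003, -1.0]]
force: [0.0, 0.3, 0.1]
width: 0.997
grasp_force: 0.0
```

Request:
apply_moves(delta_pos=[[0, 30, 0], [0, 30, 0], [0, 20, 0], [0, 0, 0]], twist=[[0, 0, 0], [0, 0, 0], [0, 0, 0], [0, 0, 0]])

```text
time_s: 16.65
tcp_pos: [0.471, 0.02, 0.2146]
tcp_rot: [[0.982, 0.188, -0.001], [0.188, -0.982, 0.001], [-0.001, -0.001, -1.0]]
force: [0.2, -0.1, -0.5]
width: 0.998
grasp_force: 0.0
```

```bash
python3 - <<'E'
from plan import *
from scipy.optimize import least_squares
state()
for n in ["wrist","scene","top"]:
    c=env.camera(n)
    if n=="wrist": cv2.imwrite("pics/w4.png",c["frame"][...,::-1])
    for l in ["bottle","slide_grip"]:
        for r in env.trace(n,l)[:3]:
            Q,u,v=(wpts if n=="wrist" else pts)(c,r["mask"])
            if len(Q)<20: continue
            q=np.array([P(a) for a in Q])
            print(n,l,round(r["confidence"],2),np.round(r["box"]),len(q),np.median(q,0).round(3),np.percentile(q,3,axis=0).round(3),np.percentile(q,97,axis=0).round(3))
            if l=="bottle":
                t=q[q[:,2]>np.percentile(q[:,2],97)-.006]
                rc=cv2.minEnclosingCircle(t[:,:2].astype(np.float32)*1000);print("  top",len(t),t.mean(0).round(4),rc)
E
```

```text
t 16.65 tcp [0.471  0.02   0.2146] press [-0.319  -0.      0.2146] rotz [-0.001  0.001 -1.   ] y [ 0.188 -0.982 -0.001] F [ 0.2 -0.1 -0.5] w 0.998 g 0.0 q [ 0.46  0.03 -0.44 -0.   -1.1   1.3 ]
wrist slide_grip 0.92 [178. 160. 440. 241.] 14680 [-0.318  0.004  0.042] [-0.412 -0.033  0.04 ] [-0.181  0.032  0.088]
scene bottle 0.74 [229. 143. 248. 174.] 490 [-0.211  0.015  0.101] [-0.229 -0.009  0.054] [-0.191  0.024  0.137]
  top 107 [-0.2094  0.003   0.1351] ((-209.9376220703125, 1.9749013185501099), 18.232236862182617)
scene slide_grip 0.66 [221. 151. 319. 186.] 1917 [-0.311  0.009  0.041] [-0.415 -0.034  0.032] [-0.166  0.036  0.084]
scene slide_grip 0.63 [ 77.  72. 323. 212.] 17752 [-0.036  0.036  0.173] [-0.367 -0.1    0.022] [0.125 0.118 0.323]
top bottle 0.53 [328. 256. 346. 273.] 292 [-0.215  0.003  0.131] [-0.233 -0.017  0.067] [-0.192  0.021  0.141]
  top 101 [-0.2114  0.      0.1377] ((-211.45826721191406, -0.6905601024627686), 16.545974731445312)
top slide_grip 0.83 [253. 248. 363. 289.] 1397 [-0.268  0.017  0.043] [-0.42  -0.031  0.006] [-0.166  0.034  0.098]
```

View pics/w4.png

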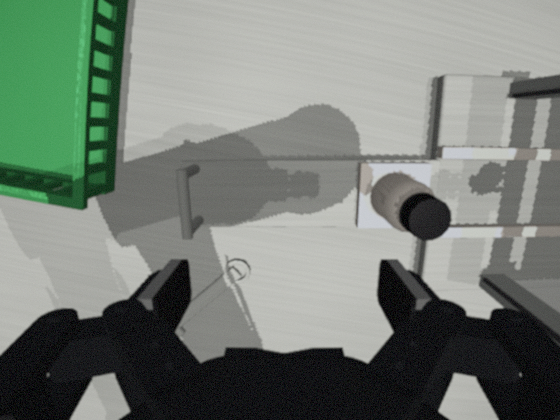

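```bash
python3 - <<'E'
from plan import *
Rg=np.c_[np.cross(px,-ez),px,-ez]
rows([(Rg,W(-.210,.0008,.2146),36),(Rg,W(-.210,.0008,.070),36)])
E
```

```text
wp [ 0.493 -0.087  0.215] 4
wp [ 0.493 -0.087  0.07 ] 5
[[0.1, 27.8, 0.1], [0.1, 27.8, 0.1], [0.0, 27.8, 0.1], [0.1, 27.8, 0.1], [0.0, -0.0, 28.9]] [[-0.0, 0.0, 0.0], [-0.0, 0.0, 0.0], [-0.0, 0.0, 0.0], [-0.1, 0.0, 0.0], [0.0, 0.0, 0.0]]
[[0.0, -0.0, 28.9], [0.0, -0.0, 28.9], [0.0, -0.1, 29.0], [0.0, 0.0, 28.9]] [[0.0, 0.0, 0.0], [0.0, 0.0, 0.0], [0.0, 0.0, 0.0], [0.0, 0.0, 0.0]]
```

Request:
apply_moves(delta_pos=[[0.1, 27.8, 0], [0.1, 27.8, 0], [0, 27.8, 0], [0.1, 27.8, 0], [0, 0, 10]], twist=[[0, 0, 0], [0, 0, 0], [0, 0, 0], [0, 0, 0], [0, 0, 0]])

```text
time_s: 17.6
tcp_pos: [0.4937, -0.0892, 0.2058]
tcp_rot: [[0.982, 0.189, 0.002], [0.189, -0.982, 0.0], [0.002, -0.0, -1.0]]
force: [-0.0, 0.2, -0.4]
width: 0.995
grasp_force: 0.0
```

```bash
python3 - <<'E'
from plan import *
state()
Rg=np.c_[np.cross(px,-ez),px,-ez]
rows([(Rg,W(-.210,.0008,.070),30)])
E
```

```text
t 17.6 tcp [ 0.4937 -0.0892  0.2058] press [-0.2075  0.0014  0.2058] rotz [ 0.002  0.    -1.   ] y [ 0.189 -0.982 -0.   ] F [-0.   0.2 -0.4] w 0.995 g 0.0 q [ 0.21  0.09 -0.4  -0.   -1.08  1.55]
wp [ 0.493 -0.087  0.07 ] 5
[[-0.2, -0.5, 27.2], [-0.1, -0.5, 27.1], [-0.2, -0.5, 27.2], [-0.1, -0.5, 27.1], [-0.2, -0.5, 27.2]] [[-0.0, -0.0, -0.0], [-0.0, -0.0, -0.1], [-0.0, -0.1, 0.0], [-0.0, 0.0, -0.0], [-0.0, 0.0, -0.0]]
```

Request:
apply_moves(delta_pos=[[0, -1, 27], [0, -0.5, 27], [0, 0, 27], [0, 0, 27], [0, 0, 20]], twist=[[0, 0, 0], [0, 0, 0], [0, 0, 0], [0, 0, 0], [0, 0, 0]])

```text
time_s: 18.1
tcp_pos: [0.4914, -0.0853, 0.0752]
tcp_rot: [[0.982, 0.19, -0.002], [0.19, -0.982, 0.001], [-0.002, -0.001, -1.0]]
force: [-0.2, -0.0, -0.8]
width: 1.002
grasp_force: 0.0
```

Request:
apply_moves(delta_pos=[[0, 0, 4], [0, 0, 3], [0, 0, 0]], twist=[[0, 0, 0], [0, 0, 0], [0, 0, 0]])

```text
time_s: 18.4
tcp_pos: [0.4927, -0.0855, 0.0705]
tcp_rot: [[0.982, 0.191, 0.0], [0.191, -0.982, 0.001], [0.0, -0.001, -1.0]]
force: [0.4, 0.3, 0.3]
width: 1.0
grasp_force: 0.0
```

Request:
apply_moves(delta_pos=[[0, 0, 0], [0, 0, 0], [0, 0, 0], [0, 0, 0], [0, 0, 0]], twist=[[0, 0, 0], [0, 0, 0], [0, 0, 0], [0, 0, 0], [0, 0, 0]], hand=1, grip_force=35)

```text
time_s: 18.9
tcp_pos: [0.4928, -0.086, 0.0709]
tcp_rot: [[0.982, 0.19, 0.001], [0.19, -0.982, 0.001], [0.001, -0.0, -1.0]]
force: [-0.9, -2.2, 5.7]
width: 0.522
grasp_force: 35.3
```

```bash
python3 - <<'E'
from plan import *
state()
E
```

```text
t 18.9 tcp [ 0.4928 -0.086   0.0709] press [-0.2108  0.0011  0.0709] rotz [ 0.001  0.001 -1.   ] y [ 0.19  -0.982 -0.   ] F [-0.9 -2.2  5.7] w 0.522 g 35.3 q [ 0.22  0.24 -0.58 -0.   -0.75  1.54]
```

```bash
python3 - <<'E'
from plan import *
o=env.get_obs();R=np.array(o["tcp_rot"]);p=np.array(o["tcp_pos"])
rows([(R,p+[0,0,.02],7),(R,p+[0,0,.12],28),(R,np.array([.505,.318,.19]),37),(R,np.array([.505,.318,.055]),28)])
E
```

```text
wp [ 0.493 -0.086  0.091] 3
wp [ 0.493 -0.086  0.191] 4
wp [0.505 0.318 0.19 ] 11
wp [0.505 0.318 0.055] 5
[[0.0, -0.0, -6.7], [0.0, -0.0, -6.6], [0.0, -0.0, -6.7], [0.0, -0.0, -25.0], [0.1, -0.0, -25.0]] [[0.0, -0.0, -0.0], [0.0, -0.0, -0.0], [0.0, -0.0, -0.0], [0.0, -0.0, -0.0], [0.0, -0.0, -0.0]]
[[-0.0, -0.0, -25.0], [0.0, -0.0, -25.0], [8.1, -35.8, 0.1], [8.1, -35.9, 0.1], [8.1, -35.8, 0.1]] [[0.0, -0.0, -0.0], [0.0, -0.0, -0.0], [0.0, -0.0, -0.0], [0.0, -0.0, -0.0], [0.0, -0.0, -0.0]]
[[8.0, -35.9, 0.1], [8.1, -35.8, 0.1], [8.1, -35.9, 0.1], [8.1, -35.8, 0.1], [8.1, -35.9, 0.1]] [[0.0, -0.0, -0.0], [0.0, -0.0, -0.0], [0.0, -0.0, -0.0], [0.0, -0.0, -0.0], [0.0, -0.0, -0.0]]
[[8.1, -35.8, 0.1], [8.1, -35.9, 0.1], [8.0, -35.8, 0.1], [-0.0, 0.0, 27.0], [-0.0, 0.0, 27.0]] [[0.0, -0.0, -0.0], [0.0, -0.0, -0.0], [0.0, -0.0, -0.0], [0.0, -0.0, -0.0], [0.0, -0.0, -0.0]]
[[-0.1, 0.0, 27.0], [0.0, 0.0, 27.0], [0.0, 0.0, 27.0]] [[0.0, -0.0, -0.0], [0.0, -0.0, -0.0], [0.0, -0.0, -0.0]]
```

Request:
apply_moves(delta_pos=[[0, 0, -5], [0, 0, -7], [0, 0, -8], [0, 0, -20], [0, 0, -25]], twist=[[0, 0, 0], [0, 0, 0], [0, 0, 0], [0, 0, 0], [0, 0, 0]])

```text
time_s: 19.4
tcp_pos: [0.4913, -0.0857, 0.1353]
tcp_rot: [[0.982, 0.19, -0.003], [0.19, -0.982, 0.001], [-0.002, -0.001, -1.0]]
force: [1.3, 0.6, -0.5]
width: 0.523
grasp_force: 36.3
```

Request:
apply_moves(delta_pos=[[0, 0, -25], [0, 0, -25], [0, 0, -5], [4, -18, 0], [8, -32, 0]], twist=[[0, 0, 0], [0, 0, 0], [0, 0, 0], [0, 0, 0], [0, 0, 0]])

```text
time_s: 19.9
tcp_pos: [0.4939, -0.0348, 0.1902]
tcp_rot: [[0.982, 0.187, -0.0], [0.187, -0.982, 0.001], [-0.0, -0.001, -1.0]]
force: [-0.5, 0.9, -0.9]
width: 0.523
grasp_force: 36.3
```

Request:
apply_moves(delta_pos=[[8, -36, 0], [8, -36, 0], [8, -36, 0], [8, -36, 0], [8, -36, 0]], twist=[[0, 0, 0], [0, 0, 0], [0, 0, 0], [0, 0, 0], [0, 0, 0]])

```text
time_s: 20.4
tcp_pos: [0.4989, 0.1513, 0.1901]
tcp_rot: [[0.982, 0.19, -0.001], [0.19, -0.982, 0.001], [-0.001, -0.001, -1.0]]
force: [-0.1, 0.0, -0.1]
width: 0.524
grasp_force: 36.3
```

Request:
apply_moves(delta_pos=[[8, -36, 0], [8, -36, 0], [8, -36, 0], [8, -36, 0], [9, -20, 0]], twist=[[0, 0, 0], [0, 0, 0], [0, 0, 0], [0, 0, 0], [0, 0, 0]])

```text
time_s: 20.9
tcp_pos: [0.5078, 0.321, 0.1899]
tcp_rot: [[0.981, 0.191, -0.001], [0.191, -0.981, 0.001], [-0.001, -0.001, -1.0]]
force: [-0.5, 0.9, -1.1]
width: 0.525
grasp_force: 36.4
```

```bash
python3 - <<'E'
from plan import *
state()
c=env.camera("scene");cv2.imwrite("pics/s5.png",cv2.resize(c["frame"],(784,588))[...,::-1])
o=env.get_obs();R=np.array(o["tcp_rot"]);p=np.array(o["tcp_pos"])
rows([(R,np.array([.505,.318,p[2]])),(R,np.array([.505,.318,.052]),28)])
for r in env.trace("scene","crate")[:1]:
    Q,u,v=pts(c,r["mask"]);Q=Q[(Q[:,2]>.06)&(Q[:,2]<.08)];print(np.percentile(Q,[1,99],axis=0).round(3))
E
```

```text
t 20.9 tcp [0.5078 0.321  0.1899] press [-0.6075  0.0936  0.1899] rotz [-0.001  0.001 -1.   ] y [ 0.191 -0.981 -0.001] F [-0.5  0.9 -1.1] w 0.525 g 36.4 q [ 0.89  0.27 -0.22 -0.   -1.09  0.88]
wp [0.505 0.318 0.19 ] 1
wp [0.505 0.318 0.052] 5
[[-4.8, 4.2, -0.0], [-0.0, 0.0, 27.5], [-0.0, 0.1, 27.6], [-0.0, 0.0, 27.5], [-0.0, 0.0, 27.5]] [[-0.0, 0.0, 0.0], [-0.0, 0.0, 0.0], [-0.0, 0.0, 0.0], [-0.0, 0.0, 0.0], [-0.0, 0.0, 0.0]]
[[-0.0, 0.1, 27.6]] [[-0.0, 0.0, 0.0]]
[[0.428 0.213 0.061]
 [0.736 0.42  0.073]]
```

View pics/s5.png

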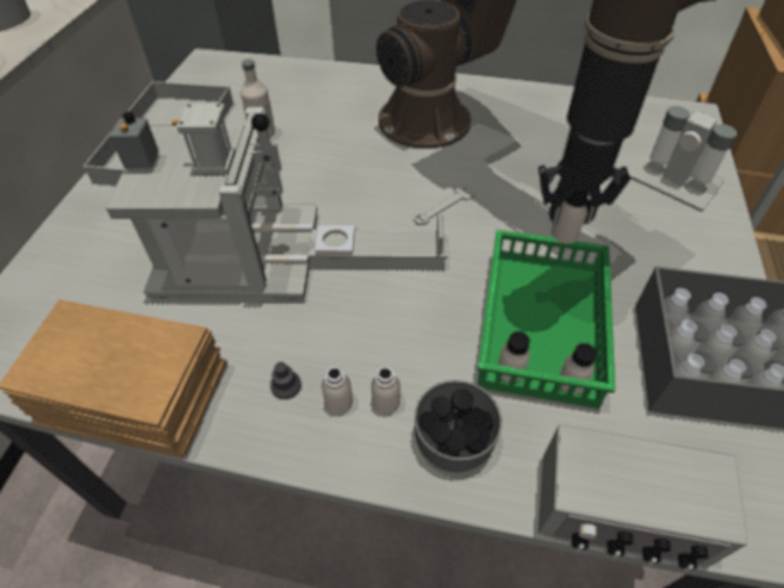

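Request:
apply_moves(delta_pos=[[0, 3, 15], [0, 0, 30], [0, 0, 35], [0, 0, 30], [0, 0, 20]], twist=[[0, 0, 0], [0, 0, 0], [0, 0, 0], [0, 0, 0], [0, 0, 0]])

```text
time_s: 21.5
tcp_pos: [0.5079, 0.3141, 0.0579]
tcp_rot: [[0.982, 0.189, -0.003], [0.189, -0.982, -0.001], [-0.003, 0.001, -1.0]]
force: [-0.1, 0.1, -1.0]
width: 0.522
grasp_force: 36.4
```

Request:
apply_moves(delta_pos=[[0, 0, 8], [0, 0, 5], [0, 0, 3], [0, 0, 0]], twist=[[0, 0, 0], [0, 0, 0], [0, 0, 0], [0, 0, 0]])

```text
time_s: 21.9
tcp_pos: [0.5095, 0.316, 0.045]
tcp_rot: [[0.982, 0.19, 0.0], [0.19, -0.982, 0.002], [0.001, -0.002, -1.0]]
force: [0.3, 0.2, -0.4]
width: 0.521
grasp_force: 36.4
```

Foot is about 8 mm above the crate floor.

Request:
apply_moves(delta_pos=[[0, 0, 2], [0, 0, 2], [0, 0, 2], [0, 0, 1], [0, 0, 0]], twist=[[0, 0, 0], [0, 0, 0], [0, 0, 0], [0, 0, 0], [0, 0, 0]])

```text
time_s: 22.4
tcp_pos: [0.5091, 0.3157, 0.0372]
tcp_rot: [[0.982, 0.19, -0.001], [0.19, -0.982, 0.001], [-0.0, -0.001, -1.0]]
force: [0.3, 0.3, -0.9]
width: 0.524
grasp_force: 36.4
```

Request:
apply_moves(delta_pos=[[0, 0, 1], [0, 0, 0], [0, 0, 0]], twist=[[0, 0, 0], [0, 0, 0], [0, 0, 0]])

```text
time_s: 22.7
tcp_pos: [0.5093, 0.3158, 0.037]
tcp_rot: [[0.982, 0.19, -0.0], [0.19, -0.982, 0.001], [0.0, -0.001, -1.0]]
force: [-1.5, -1.3, 5.7]
width: 0.531
grasp_force: 36.9
```

Request:
apply_moves(delta_pos=[[0, 0, 0], [0, 0, 0], [0, 0, 0], [0, 0, 0], [0, 0, 0]], twist=[[0, 0, 0], [0, 0, 0], [0, 0, 0], [0, 0, 0], [0, 0, 0]], hand=0)

```text
time_s: 23.2
tcp_pos: [0.5092, 0.3158, 0.0362]
tcp_rot: [[0.982, 0.19, -0.0], [0.19, -0.982, 0.001], [-0.0, -0.001, -1.0]]
force: [0.6, -1.3, 0.8]
width: 1.0
grasp_force: 0.0
```

Request:
apply_moves(delta_pos=[[0, 0, -10], [0, 0, -30], [0, 0, -40], [0, 0, -40], [0, 0, -40]], twist=[[0, 0, 0], [0, 0, 0], [0, 0, 0], [0, 0, 0], [0, 0, 0]])

```text
time_s: 23.7
tcp_pos: [0.5091, 0.3154, 0.1988]
tcp_rot: [[0.982, 0.19, 0.0], [0.19, -0.982, 0.001], [0.0, -0.001, -1.0]]
force: [0.3, 1.0, -0.4]
width: 1.002
grasp_force: 0.0
```

Request:
apply_moves(delta_pos=[[-30, 0, -20], [-30, 0, 0], [0, 0, 0], [0, 0, 0], [0, 0, 0]], twist=[[0, 0, 0], [0, 0, 0], [0, 0, 0], [0, 0, 0], [0, 0, 0]])

```text
time_s: 24.2
tcp_pos: [0.4507, 0.3044, 0.2167]
tcp_rot: [[0.982, 0.19, 0.0], [0.19, -0.982, 0.001], [0.0, -0.001, -1.0]]
force: [-0.2, -0.7, -0.2]
width: 1.001
grasp_force: 0.0
```

```bash
python3 - <<'E'
from plan import *
state()
a=[]
for n in ["scene","top"]:
    c=env.camera(n)
    for l in ["bottle","bar_knob","guard","slide_grip"]:
        for r in env.trace(n,l)[:3]:
            Q,u,v=pts(c,r["mask"])
            if len(Q)>20: print(n,l,round(r["confidence"],2),np.median(Q,0).round(3),np.percentile(Q,97,axis=0).round(3))
    a.append(cv2.resize(c["frame"][40:320,60:460] if n=="scene" else c["frame"][120:340,120:520],(400,280))[...,::-1])
cv2.imwrite("pics/f.png",cv2.resize(np.vstack(a),None,fx=1.05,fy=1.05))
E
```

```text
t 24.2 tcp [0.4507 0.3044 0.2167] press [-0.6021  0.0343  0.2167] rotz [ 0.     0.001 -1.   ] y [ 0.19  -0.982 -0.001] F [-0.2 -0.7 -0.2] w 1.001 g 0.0 q [ 0.95  0.15 -0.3  -0.   -1.12  0.81]
scene bottle 0.76 [0.524 0.311 0.064] [0.532 0.333 0.103]
scene bar_knob 0.68 [ 0.515 -0.179  0.261] [ 0.525 -0.165  0.325]
scene guard 0.62 [ 0.516 -0.199  0.261] [ 0.602 -0.167  0.322]
scene slide_grip 0.67 [ 0.481 -0.005  0.041] [0.528 0.117 0.084]
top bottle 0.73 [0.585 0.322 0.009] [0.723 0.417 0.074]
top bottle 0.7 [0.509 0.308 0.095] [0.527 0.328 0.106]
top bar_knob 0.76 [ 0.51  -0.175  0.319] [ 0.522 -0.163  0.328]
top guard 0.55 [ 0.512 -0.21   0.27 ] [ 0.604 -0.167  0.325]
top guard 0.3 [ 0.476 -0.005  0.042] [0.522 0.115 0.084]
top slide_grip 0.97 [ 0.475 -0.005  0.042] [0.52  0.115 0.084]
top slide_grip 0.48 [ 0.513 -0.209  0.269] [ 0.604 -0.167  0.325]
```

View pics/f.png

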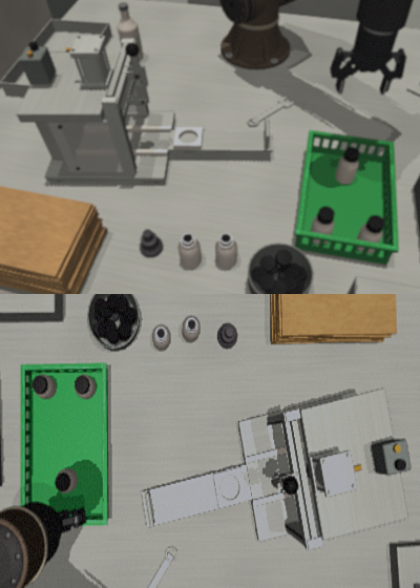

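The picture shows the bottle upright in the crate at (347,165), with the guard hooked, the knob at (132,48), and the slide out.

```bash
python3 -c "
from bench import env
print(env.close_job())"
```

```text
the job is handed in; nothing more can be done
None
```

The job is handed in: at the last look the guard hung on its hooked bar, the slide was out, the bottle stood upright in the crate and the other bottles were still standing. The simulator's own verdict wasn't shown.

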